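Undo the clamp over the railcar when one nut is reverse-threaded

ROBOT

A 6-joint arm with a two-finger parallel gripper is mounted at the origin on a cart in front of the work surface, level with it; the furniture and walls round the work are solid. World frame = base frame: x ahead of the robot, y to its left, z up, the work surface at z = 0. Lengths are in mm, angles in rad, forces in N, time in s.
With the tool pointing down it reaches from about 150 to 775 mm from the base axis. Payload 6.1 kg.
Tool frame: the origin (TCP) lies on the centre line of the jaws, within the pads' length; the fingertips stand 22 mm ahead of it and the grasp point (between the pads) lies 3 mm ahead of it; z points along the fingers, y is the line along which they close (so a half turn about z gives the same grasp; the last joint's range is limited). The gripper opens to 85 mm and grips with 20 to 120 N. Pads are 22 mm wide; open, the fingers measure 114 mm over their backs; the gripper's body (76 mm by 85 mm) begins 54 mm behind the grasp point. The pads swing forward as they close: fully open they stand 13 mm farther back than shut.
Start: joints at [1.115, 0.126, -0.04, 1.405, 0, 1.571], TCP at [231.086, 471.389, 253.295] pointing down, gripper open.
Joint ranges: [-2.72, 2.72], [-0.95, 1.95], [-1.27, 1.35], [-1.78, 2.02], [-1.46, 1.47], [-3.14, 3.14]. Speed limits (rad/s): [2.39, 2.39, 3.01, 3.14, 3.14, 3.14].

INTERFACE

Orientations are given as [roll, pitch, yaw] about the fixed x, y, z axes, in that order (R = Rz(yaw) Ry(pitch) Rx(roll)).
In Python, from workcell import ctrl gives the robot as it stands.
- The arm moves only by the tool servo_tool, never from a script. Its argument "increments" is a list of rows, each a list of 3 entries, a list of its own where there are three numbers: the shift along the tool's x, y, z in cm, then the turn, a rotation vector about the tool's x, y, z in degrees, then the gripper command: -1 is fully open, 1 is shut, values between are in proportion. In form: [[[x, y, z], [rx, ry, rz], hand], ...]. A call has 1 to 20 rows; each row shifts and turns the commanded pose from where the row before left it, along the tool's axes as they then stand; what a row does not reach is not made up. A row lasts 1/8 s, in which the tool goes at most 62.5 mm and 10.7 degrees, less where a joint would pass 70% of its speed; a pose out of reach is approached as far as the arm can. A call is refused whole if a number of a shift passes 6.25 or a number of a turn 10.7, either way. A call with a gripper value outside its range is refused whole. The fingers move at their own pace and stop on an object; "squeeze" is the grip in N (left out, the last holds). Time passes only in rows, so rows that do not move let the fingers close. It gives the time, the measured TCP pose, the force, the opening and the grip force at its end, in the units of the state.
- ctrl.get_state(): the state, without advancing time (a new reading comes with each control period).
- ctrl.capture(name): name is "scene" or "top" or "wrist"; returns (picture, depth): 400x640x3 uint8, blue, green, red; 400x640 float32, mm along the optical axis (not along the pixel's ray), 0 where there is no reading.
- ctrl.calibration(name): a dict with "fx", "fy", "cx", "cy" (pixels), "T" (4x4, takes a point from camera to world coordinates); the wrist camera has in their place "T_tool_cam" (4x4, takes a point from camera to tool coordinates, whose origin is the TCP and whose axes are the flange's). Camera axes: x right, y up, looking along -z (the intrinsics and any distortion apply to the point x, -y, -z); pixel columns grow to the right and rows downward; lengths in mm; the calibration is good to about 2 mm. A picture is of the moment at which its call begins: read the wrist's pose just before it. calibration takes no time and is no camera call.
- ctrl.hand_in(): hands the job in; it is judged then, once.
The state is a dict: "time": time; "joint_pos": joint angles; "joint_velocities": joint speeds; "joint_efforts": joint torques, N m; "tool_pos": TCP position; "orientation": TCP orientation; "contact_force": force on the tool from outside, world axes, zero at the start; "torque": the same for the moment, N m; "gripper_width": finger opening in mm; "finger_force": force on a finger pad.
Only numpy, scipy, OpenCV 4.12 (cv2) and the standard library are available. Lean on these libraries where they do the work, as an engineer would, in place of code of your own. Each camera call takes 0.05 s, during which the arm holds its last target. There are 200 camera calls.

TASK

The glue on the model railcar has set: on the twin clamping board, undo the wing nut of the clamp that holds the railcar by about a quarter of a turn, and let go of it. One of the two nuts has a reverse thread and nobody remembers which, so try it a little one way, feel whether it gives, and if it is hard tight turn it the other way. Leave the other clamp, which holds the strip of wood, tight, and leave the railcar lying where it is.

Things in the scene. Friction and masses are not known exactly. Their poses are not given: they have to be found in the camera images.
- wing_left (a point): Steel wing nut at the board's robot-left end: its wings form one upright bar 54 mm long, 11 thick, 26 high, on a vertical axis. Point: on the axis, 12 mm below the bar's top, 27 mm above the aluminium strap under the nut (about 72 mm above the bench). x along the wings, y across (pinch across y), z up. Nothing else on the board is higher than the strap's top, so the wings are free all round.
- wing_right (a point): Same point and axes on the nut at the robot-right end, which looks just the same. The board: plywood, 130 x 290 x 16 mm, fixed to the bench; the two nuts stand 150 mm apart along it. The wings of the two nuts need not be parallel.
- nut_left (a joint): Angle of the left nut, rad: 0 tight as found, positive counter-clockwise seen from above. Hard stop at 0 in its tightening direction (which is not told); the loosening way it turns stiffly but evenly (about 0.06 N m) for up to 2.4 rad, rises 1.5 mm per rad together with its strap, and stays where it is left.
- nut_right (a joint): Angle of the right nut, rad, same sense (0 tight as found, positive counter-clockwise seen from above) and same behaviour, but its thread is of the opposite hand to the left one's.
- railcar_center (a point): centre of the loose model railcar (22 x 100 x 18 mm, y along its length) that lies on the board under the strap of one of the two clamps, its centre 52 mm from that clamp's nut axis; under the other strap lies a plain strip of wood of the same size
There are look-alikes about, which are no part of the job. Of the things that look like the part that bears railcar_center, the smallest one is meant.

How it is judged (in metres and radians):
At the end, for the whole second after the job is handed in: the wing nut of the clamp over the railcar stands at least 50 degrees (0.87 rad) from tight in its loosening direction, the other nut is within 10 degrees of tight, and the railcar lies within 15 mm of where it was (distance of railcar_center from where it was at the start of the episode below 0.015 m and ((horizontal distance between railcar_center and wing_left below 0.08 m and (value of joint nut_left above 0.87 rad or value of joint nut_left below -0.87 rad) and not (value of joint nut_right above 0.17 rad or value of joint nut_right below -0.17 rad)) or (horizontal distance between railcar_center and wing_right below 0.08 m and (value of joint nut_right above 0.87 rad or value of joint nut_right below -0.87 rad) and not (value of joint nut_left above 0.17 rad or value of joint nut_left below -0.17 rad)))); the robot touches nothing.
It fails at once if the nut of the clamp that holds the wood strip was loosened by more than 10 degrees ((horizontal distance between railcar_center and wing_left below 0.08 m and (value of joint nut_right above 0.17 rad or value of joint nut_right below -0.17 rad)) or (horizontal distance between railcar_center and wing_right below 0.08 m and (value of joint nut_left above 0.17 rad or value of joint nut_left below -0.17 rad))).
It fails at once if the railcar was knocked more than 15 mm from its place (distance of railcar_center from where it was at the start of the episode above 0.015 m).
It also fails if it takes over 35 s, if anything falls off the work surface, if the arm or the gripper's body presses on something with over 40 N, if the wrist force passes 120 N, or if a joint passes its speed limit or range.

## Working session

There is one attempt and no reset: what is moved stays moved. The work goes in short steps, Python scripts to look and compute and a tool call to move; the robot and the scene stay as the last step left them, time stands still between calls to the robot, and variables do not carry over. Pictures are saved under pics/ and viewed, at most 10 in all, crops included, and the job is handed in when it is done.

Besides the shell and the picture viewer there is one more tool, called after "Emit:" as a command line: name --argument value ..., lists and objects as JSON in quotes. servo_tool: Moves the arm, as the interface text tells. Its arguments: {"type":"object","properties":{"increments":{"type":"array","items":{"type":"array"}},"squeeze":{"type":"number"}},"required":["increments"]}

```bash
mkdir -p pics; cat > h.py <<'E'
import numpy as np, cv2
from workcell import ctrl
def world(n,u,v,d):
    c=ctrl.calibration(n); T=np.array(c["T"]); d=np.asarray(d,float)
    p=np.stack([(u-c["cx"])/c["fx"]*d,-(v-c["cy"])/c["fy"]*d,-d],-1)
    return p@T[:3,:3].T+T[:3,3]
def cloud(n,D):
    v,u=np.mgrid[:400,:640]; return world(n,u,v,D)
E
python3 - <<'E'
from h import *
print(ctrl.get_state())
for n in("top","scene"):
    I,D=ctrl.capture(n); cv2.imwrite(f"pics/{n}0.png",I); np.savez(f"{n}0.npz",I=I,D=D); print(n,ctrl.calibration(n))
E
```

```text
{'time': 0.0, 'joint_pos': array([ 1.11500067e+00,  1.26393141e-01, -4.05832294e-02,  1.40537435e+00,
       -7.22908346e-08,  1.57083340e+00]), 'joint_velocities': array([-0.00020133, -0.00150906, -0.00058095, -0.00059999,  0.00105393,
        0.00082827]), 'joint_efforts': array([-1.32550391e-03, -4.35914111e+01,  3.52924454e+01,  1.71884213e-02,
       -7.24628933e-06, -4.64884920e-06]), 'tool_pos': array([230.93857165, 471.08853978, 252.53287302]), 'orientation': array([-3.14003826e+00,  1.29917039e-07,  2.68575993e+00]), 'contact_force': array([-0.8448946 ,  0.1835754 , -0.42199882]), 'torque': array([-0.00408623,  0.00832921, -0.0182268 ]), 'finger_force': 0.0, 'gripper_width': 85.4399289122149}
top {'fx': 494.19362637216017, 'fy': 494.19362637216017, 'cx': 312.3626207845808, 'cy': 212.7118088626555, 'T': array([[ 1.02289566e-02,  9.99340575e-01, -3.48394093e-02,
         4.92092850e+02],
       [-9.99634394e-01,  1.10916268e-02,  2.46587362e-02,
        -2.28858634e+01],
       [ 2.50289013e-02,  3.45744387e-02,  9.99088666e-01,
         1.19945448e+03],
       [ 0.00000000e+00,  0.00000000e+00,  0.00000000e+00,
         1.00000000e+00]])}
scene {'fx': 459.3501417045822, 'fy': 459.3501417045822, 'cx': 320.10750112982436, 'cy': 203.24306724393932, 'T': array([[ 8.38646569e-01,  4.25010936e-01, -3.40642974e-01,
         2.49976187e+02],
       [-5.44675714e-01,  6.53768160e-01, -5.25276651e-01,
        -4.85141114e+02],
       [-5.46790783e-04,  6.26061416e-01,  7.79773559e-01,
         7.75236725e+02],
       [ 0.00000000e+00,  0.00000000e+00,  0.00000000e+00,
         1.00000000e+00]])}
```

View pics/top0.png

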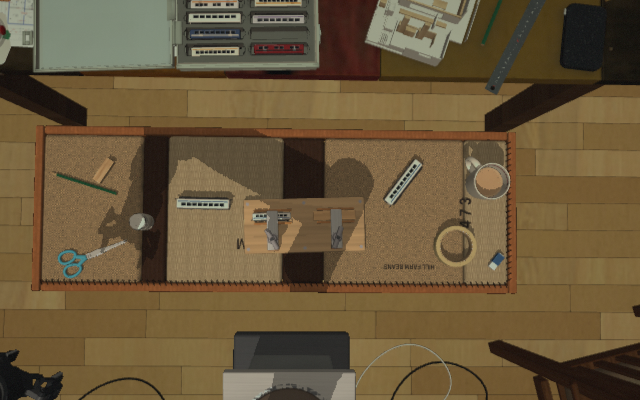

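View pics/scene0.png

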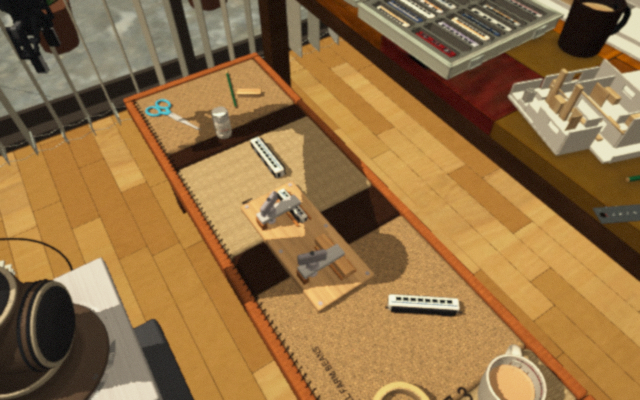

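The top view shows the board at about (305,224). The small railcar at (271,216) is under the left clamp, whose nut is near (272,232). The strip of wood is under the right one at (337,230). The larger railcars at (203,203) and (403,182) are look-alikes. The scene view agrees, with nuts near (275,207) and (320,260).

```bash
python3 - <<'E'
from h import *
for n,box in (("top",(245,365,197,253)),("scene",(240,375,180,310))):
    z=np.load(n+"0.npz"); D=z["D"]; P=cloud(n,D)
    u0,u1,v0,v1=box; Q=P[v0:v1,u0:u1][D[v0:v1,u0:u1]>0]
    print(n,"heights hist",np.histogram(Q[:,2],np.arange(-20,110,10)))
    m=((P[...,2]>64)&(P[...,2]<100)).astype(np.uint8); k=np.zeros_like(m); k[v0:v1,u0:u1]=m[v0:v1,u0:u1]
    c,l,s,_=cv2.connectedComponentsWithStats(k)
    for i in range(1,c):
        if s[i,4]<8: continue
        q=P[l==i]; (x,y),wh,a=cv2.minAreaRect(q[:,:2].astype(np.float32))
        w=np.linalg.svd(q[:,:2]-q[:,:2].mean(0),full_matrices=False)[2][0]
        print(s[i],np.round(q.mean(0),1),"rect",np.round([x,y,*wh],1),"zmax",np.percentile(q[:,2],90),"dir",np.degrees(np.arctan2(w[1],w[0])))
    cv2.imwrite(f"pics/{n}0c.png",cv2.resize(z["I"][v0:v1,u0:u1],None,fx=5,fy=5,interpolation=cv2.INTER_CUBIC)[:600])
s=ctrl.calibration("wrist"); print(s)
E
```

```text
top heights hist (array([   1,  187,  157, 4718,  281,  497,  555,   42,   15,   59,  175,
          0]), array([-20, -10,   0,  10,  20,  30,  40,  50,  60,  70,  80,  90, 100]))
[332 226  12  23 124] [ 477.4 -107.9   80.8] rect [ 477.  -108.3   11.    53.1] zmax 85.26107827531601 dir 161.8751820680733
[265 228  15  22 121] [471.8  40.8  81.4] rect [471.8  41.4  53.7  11.1] zmax 85.68520704439902 dir -149.77924757967756
scene heights hist (array([  19, 1962, 7420, 5230,  529,  755,  845,  105,  119,  151,  303,
          1]), array([-20, -10,   0,  10,  20,  30,  40,  50,  60,  70,  80,  90, 100]))
[260 191  18  27 225] [469.8  37.1  79.5] rect [471.4  40.2  52.8  12. ] zmax 86.4194495462011 dir -150.6017943335565
[298 249  29  17 313] [ 475.4 -110.7   78.9] rect [ 476.6 -109.    11.1   52.9] zmax 86.11820976398243 dir 162.1612743508814
{'fx': 275.7435584258131, 'fy': 275.7435584258131, 'cx': 320.57321175788957, 'cy': 204.6662124598894, 'T_tool_cam': array([[ 2.61388905e-04,  9.49333652e-01,  3.14269866e-01,
         8.10185924e+01],
       [ 9.99999498e-01, -5.52024177e-04,  8.35798728e-04,
         7.19924534e-01],
       [ 9.66936423e-04,  3.14269490e-01, -9.49333320e-01,
        -1.20931022e+02],
       [ 0.00000000e+00,  0.00000000e+00,  0.00000000e+00,
         1.00000000e+00]])}
```

View pics/top0c.png

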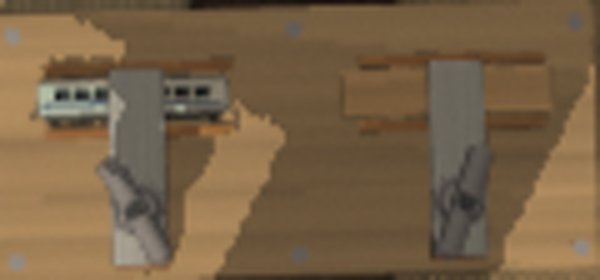

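The crop confirms it: the railcar is under the left strap. The left nut is at about (471.6, 41), top at z≈86, with its wings at +30° to world x. The two views agree. I'll go above it and turn the tool to yaw 210°.

Emit:
servo_tool --increments '[[[-4.05,-2.8,0],[0,0,0],-1],[[-4.05,-2.8,0],[0,0,0],-1],[[-4.05,-2.8,0],[0,0,0],-1],[[-4.05,-2.8,0],[0,0,0],-1],[[-4.05,-2.8,0],[0,0,0],-1],[[-4.05,-2.8,0],[0,0,0],-1],[[-4.05,-2.8,0],[0,0,0],-1],[[-4.05,-2.8,0],[0,0,0],-1],[[-4.05,-2.8,0],[0,0,0],-1],[[-4.05,-2.8,0],[0,0,0],-1],[[0,0,1],[0,0,-9.4],-1],[[0,0,1],[0,0,-9.4],-1],[[0,0,1],[0,0,-9.4],-1],[[0,0,1],[0,0,-9.4],-1],[[0,0,1],[0,0,-9.4],-1],[[0,0,1],[0,0,-9.4],-1],[[0,0,0],[0,0,0],-1],[[0,0,0],[0,0,0],-1]]' --squeeze 60

```text
time: 2.35
tool_pos: [471.5, 41.7, 193.5]
orientation: [3.142, -0.0, -2.616]
contact_force: [-0.4, 0.6, 0.4]
gripper_width: 85.4
finger_force: 0.0
```

```bash
python3 - <<'E'
from h import *
from scipy.spatial.transform import Rotation as R
s=ctrl.get_state(); I,D=ctrl.capture("wrist"); cv2.imwrite("pics/w1.png",I)
c=ctrl.calibration("wrist"); T=np.array(c["T_tool_cam"])
v,u=np.mgrid[:400,:640]
p=np.stack([(u-c["cx"])/c["fx"]*D,-(v-c["cy"])/c["fy"]*D,-D],-1).astype(float)@T[:3,:3].T+T[:3,3]
P=p@R.from_euler("xyz",s["orientation"]).as_matrix().T+s["tool_pos"]
m=((P[...,2]>66)&(P[...,2]<95)&(D>0)&(np.hypot(P[...,0]-471,P[...,1]-41)<45))
c,l,st,_=cv2.connectedComponentsWithStats(m.astype(np.uint8))
for i in range(1,c):
    if st[i,4]<20: continue
    q=P[l==i]; t=q[q[:,2]>np.percentile(q[:,2],95)-5]
    w=np.linalg.svd(t[:,:2]-t[:,:2].mean(0),full_matrices=False)[2][0]
    print(st[i],cv2.minAreaRect(t[:,:2].astype(np.float32)),np.percentile(q[:,2],95),np.degrees(np.arctan2(w[1],w[0])))
print(s["joint_pos"])
E
```

```text
[315 174  13  61 731] ((469.6334533691406, 42.20201873779297), (51.507442474365234, 9.751555442810059), 29.845508575439453) 86.96180215408677 30.84034618346228
[ 8.81908039e-02  3.55011653e-02 -2.69197354e-01  1.26619670e+00
  2.36718011e-05 -4.37658732e-01]
```

View pics/w1.png

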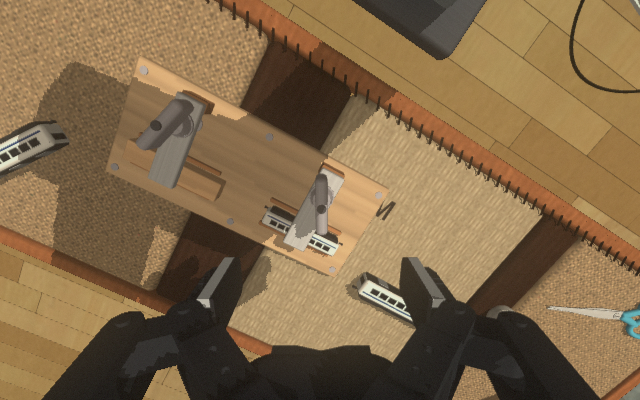

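The wrist view shows the wing bar at (321,203), between the jaws, with its centre within 2 mm and its angle within 1°. Now I'll go down and grip.

Emit:
servo_tool --increments '[[[0,0,2.9],[0,0,0],-1],[[0,0,2.9],[0,0,0],-1],[[0,0,2.9],[0,0,0],-1],[[0,0,2.9],[0,0,0],-1],[[0,0,0],[0,0,0],-1],[[0,0,0],[0,0,0],1],[[0,0,0],[0,0,0],1],[[0,0,0],[0,0,0],1],[[0,0,0],[0,0,0],1],[[0,0,0],[0,0,0],1],[[0,0,0],[0,0,0],1],[[0,0,0],[0,0,0],1],[[0,0,0],[0,0,0],1]]' --squeeze 60

```text
time: 4.03
tool_pos: [471.6, 42.3, 78.1]
orientation: [3.141, 0.001, -2.613]
contact_force: [-2.0, 1.7, 5.0]
gripper_width: 13.7
finger_force: 57.1
```

```bash
python3 -c "
from h import *
s=ctrl.get_state(); print(s['contact_force'],s['torque'],s['tool_pos'],s['orientation'])"
```

```text
[-2.01227414  1.71016363  4.98994032] [ 0.43767743  0.46296299 -0.01529107] [471.62421937  42.26758823  78.12854154] [ 3.14071002e+00  1.38498193e-03 -2.61272789e+00]
```

Gripped. Now a small trial of about 5° counter-clockwise (negative rz in the tool frame).

Emit:
servo_tool --increments '[[[0,0,0],[0,0,-2.5],1],[[0,0,0],[0,0,-2.5],1],[[0,0,0],[0,0,0],1],[[0,0,0],[0,0,0],1]]'

```text
time: 4.53
tool_pos: [471.6, 42.3, 78.2]
orientation: [3.141, 0.002, -2.526]
contact_force: [-3.2, 2.5, 6.4]
gripper_width: 14.1
finger_force: 57.4
```

```bash
python3 -c "
from h import *
s=ctrl.get_state(); print(s['contact_force'],s['torque'],s['tool_pos'],s['orientation'],s['joint_efforts'][5],s['gripper_width'])"
```

```text
[-3.23111397  2.48806723  6.37608735] [ 0.55712607  0.53823952 -0.05990632] [471.57566252  42.33927204  78.19193342] [ 3.14063753e+00  1.51040659e-03 -2.52553015e+00] -0.0555356964468956 14.069636536461147
```

Moment is -0.06 N·m, which matches the stiff turning torque, but the width grew slightly. I'll turn another 6° to be sure.

Emit:
servo_tool --increments '[[[0,0,0],[0,0,-3],1],[[0,0,0],[0,0,-3],1],[[0,0,0],[0,0,0],1],[[0,0,0],[0,0,0],1]]'

```text
time: 5.03
tool_pos: [471.5, 42.4, 78.4]
orientation: [3.141, 0.002, -2.421]
contact_force: [-3.3, 3.2, 8.6]
gripper_width: 13.5
finger_force: 57.7
```

```bash
python3 -c "
from h import *
s=ctrl.get_state(); print(s['contact_force'],s['torque'],s['tool_pos'],s['orientation'],s['joint_efforts'][5],s['gripper_width'])"
```

```text
[-3.29966607  3.22697185  8.58188698] [ 0.61108153  0.68130275 -0.0971456 ] [471.51896298  42.4327334   78.3671016 ] [ 3.14059898e+00  1.78841754e-03 -2.42079497e+00] -0.05545180756598711 13.453274474700734
```

Wrist joint torque stays at about 0.055 N·m and the TCP rose 0.16 mm over 6°, exactly the thread's pitch. It gives counter-clockwise, so I'll go on to about 85° while rising with the thread.

Emit:
servo_tool --increments '[[[0,0,-0.02],[0,0,-6],1],[[0,0,-0.02],[0,0,-6],1],[[0,0,-0.02],[0,0,-6],1],[[0,0,-0.02],[0,0,-6],1],[[0,0,-0.02],[0,0,-6],1],[[0,0,-0.02],[0,0,-6],1],[[0,0,-0.02],[0,0,-6],1],[[0,0,-0.02],[0,0,-6],1],[[0,0,-0.02],[0,0,-6],1],[[0,0,-0.02],[0,0,-6],1],[[0,0,-0.02],[0,0,-6],1],[[0,0,-0.02],[0,0,-6],1],[[0,0,-0.02],[0,0,-6],1],[[0,0,0],[0,0,0],1],[[0,0,0],[0,0,0],1]]'

```text
time: 6.9
tool_pos: [470.0, 42.7, 80.4]
orientation: [3.141, 0.003, -1.059]
contact_force: [-6.4, 2.9, 7.7]
gripper_width: 13.8
finger_force: 57.9
```

Total tool turn is 89°. Now I'll open, go straight up and look.

Emit:
servo_tool --increments '[[[0,0,0],[0,0,0],-1],[[0,0,0],[0,0,0],-1],[[0,0,0],[0,0,0],-1],[[0,0,0],[0,0,0],-1],[[0,0,0],[0,0,0],-1],[[0,0,0],[0,0,0],-1],[[0,0,-1],[0,0,0],-1],[[0,0,-3],[0,0,0],-1],[[0,0,-4],[0,0,0],-1],[[0,0,-4],[0,0,0],-1],[[0,0,0],[0,0,0],-1],[[0,0,0],[0,0,0],-1]]'

```text
time: 8.4
tool_pos: [471.4, 41.7, 200.0]
orientation: [-3.141, -0.0, -1.06]
contact_force: [0.5, -0.5, -0.3]
gripper_width: 85.4
finger_force: 0.0
```

```bash
python3 - <<'E'
from h import *
from scipy.spatial.transform import Rotation as R
s=ctrl.get_state(); I,D=ctrl.capture("wrist"); cv2.imwrite("pics/w2.png",I)
c=ctrl.calibration("wrist"); T=np.array(c["T_tool_cam"])
v,u=np.mgrid[:400,:640]
p=np.stack([(u-c["cx"])/c["fx"]*D,-(v-c["cy"])/c["fy"]*D,-D],-1).astype(float)@T[:3,:3].T+T[:3,3]
P=p@R.from_euler("xyz",s["orientation"]).as_matrix().T+s["tool_pos"]
for x,y in((471,41),(477,-108)):
    q=P[(P[...,2]>66)&(P[...,2]<95)&(D>0)&(np.hypot(P[...,0]-x,P[...,1]-y)<40)]
    if len(q)>20:
        t=q[q[:,2]>np.percentile(q[:,2],95)-6]; print(cv2.minAreaRect(t[:,:2].astype(np.float32)),np.degrees(np.arctan2(*np.linalg.svd(t[:,:2]-t[:,:2].mean(0),full_matrices=False)[2][0][::-1])))
print(s["tool_pos"],s["contact_force"],s["gripper_width"])
E
```

```text
((470.5398864746094, 41.82899475097656), (10.240690231323242, 52.76155090332031), 29.00462532043457) 119.45894804331166
((475.7222595214844, -107.37954711914062), (11.210640907287598, 53.228118896484375), 72.23896026611328) 161.9866433600047
[471.43319409  41.70326609 199.96633531] [ 0.51276547 -0.49167253 -0.27769042] 85.36913235233528
```

View pics/w2.png

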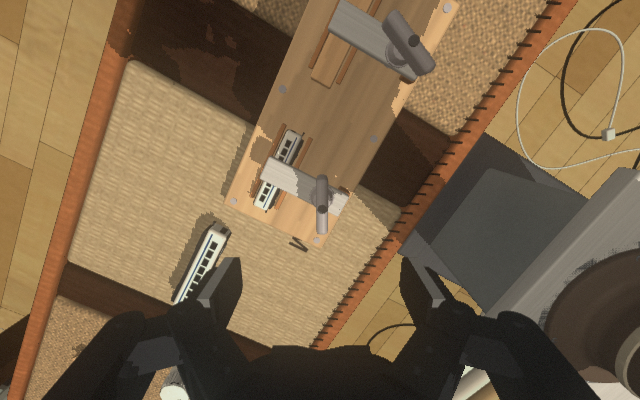

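The wing bar at (321,203) now stands at 119.5°, an 89° turn from 30.5°. The railcar at (278,172) is still under its strap, and the right nut at (408,45) is unchanged at 162°. Handing in.

```bash
python3 -c "
from workcell import ctrl
print(ctrl.hand_in())"
```

```text
the job is handed in; nothing more can be done
None
```

I handed the job in: the left nut, over the railcar, is undone about 89° counter-clockwise and released; the right nut is still tight, and the railcar still lies in its place under the strap.

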